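# Stand the assembly display up on its kickstand

### The job

The flat display that shows the assembly drawing is stored upright in the small rack, its kickstand leg folded against its back. Swing the leg out as far as it goes while the display is still in the rack, then lift the display out by its top edge and stand it on the middle of the rubber mat, leaning back on the leg, with the screen squarely facing the mat's edge nearest the robot. Set it down rather than drop it, and leave the other things on the bench where they are.

Things in the scene. Friction and masses are not known exactly. Their poses are not given: they have to be found in the camera images.
- display_center (a point): Centre of the flat black display slab: 170 mm wide (y), 140 mm tall (z, top edge 70 mm up from here), 14 mm thick (x), 0.4 to 0.7 kg. Screen with the drawing on its -x face, leg on its +x face (the back). The top 40 mm is clear on both faces for a grasp across the thickness. In the rack it stands upright, bottom edge 13 mm over the bench, with 1.5 mm of play each way
- display_base (a point): Middle of the display's bottom back edge, 7 mm behind the slab's mid-plane, 70 mm below its centre; axes as display_center. With the leg fully out the display stands on this edge and on the leg's foot, 58 to 65 mm behind it, leaning back 0.31 rad (18 degrees) from vertical
- leg_hinge (a point): Point on the leg's hinge axis: 90 mm up from the bottom edge and 5 mm behind the back face, at mid width; the hinge axis runs along the display's y; axes as display_center
- leg_tab (a point): In the thumb tab, a grey block on the leg to pinch across its 24 mm width (y); 15 mm tall (z). Its outer end is 9 mm from here along x; the leg plate (22 mm wide, 5 mm thick) 12 mm the other way. The point is 56 mm from the hinge along the leg (-z) and 12 mm out (x). Axes turn with the leg; x points away from the back. Reach it from behind the display, fingers slanting down to it
- leg_foot (a point): Centre of the rubber foot, a bar of 4 mm radius and 34 mm long along y at the leg's free end, 85 mm from the hinge; its lower side touches the ground when the display stands
- leg (a joint): Opening angle of the leg, rad: 0 folded flat against the back, 0.65 at its hard stop, fully out; the foot swings away from the back (display +x) and upward. A stiff friction hinge (0.06 N m, about 1 N at the tab) holds it wherever it is left
- rack: Fixed grey rack: base 70 x 190 mm, 8 mm thick, open in the middle; at each end a loose U-shaped cradle (outer 28 mm of the length, walls 54 mm high, reaching 15 mm out from the mid-plane) holds the display's lower corners 41 mm deep; the display lifts straight up. Origin at the centre of its underside; x is where the display's back faces, y along the slot, z up
- mat: Fixed flat black rubber mat, 180 mm (its x) by 260 mm (its y), 3 mm thick; origin at the centre of its underside; its -x edge is the one nearest the robot
- board: Loose green power supply board, 205 x 154 x 31 mm, lying to the right of the rack; origin at the centre of its underside; not to be disturbed
- tape: Loose roll of amber tape, 67 mm across and 20 mm high; origin under its centre; not to be disturbed
- flux: Loose amber flux bottle, 45 mm across and 126 mm tall, standing; origin under its centre; not to be disturbed
- heat_sink: Loose finned heat sink, 30 x 50 x 22 mm; origin under its centre; not to be disturbed
- cap: Loose capacitor standing upright, 22 mm across and 40 mm tall; origin under its centre; not to be disturbed
- cutters: Loose blue-handled flush cutters lying flat, 50 x 128 x 14 mm; origin under its centre; not to be disturbed
- driver: Loose yellow screwdriver lying flat, 169 mm long, 25 mm thick; origin under its centre; not to be disturbed

How it is judged:
On the way, in this order (a step that is already met when the one before it is completed fails the run):
1. the leg is swung out to its stop (within 0.1 rad) while the display is still in the rack (value of joint leg above 0.55 rad and distance between display_center and rack below 0.105 m and angle between display_center's own z axis and vertical below 0.2 rad), for 0.2 s.
2. the display is lifted clear of the rack (value of joint leg above 0.5 rad and height (world z) of display_base above 0.05 m and contact force between the fingers and display above 1 N), for 0.2 s.
At the end, for the whole second after the job is handed in: The display rests on the mat on its bottom edge and the leg's foot, leg out 0.55 rad or more, leaning back 0.2 to 0.43 rad, foot behind, base and foot within 88 mm of the mat's centre in mat x and the base within 45 mm in mat y, square within 0.35 rad, screen toward the mat's near edge (value of joint leg above 0.55 rad and angle between display_center's own z axis and vertical between 0.2 and 0.43 rad and height (world z) of display_base below 0.01 m and height (world z) of leg_foot below 0.014 m and x of display_base in the frame of mat between -0.088 and 0.03 m and x of leg_foot in the frame of mat between -0.02 and 0.088 m and y of display_base in the frame of mat between -0.045 and 0.045 m and angle between the y axis of display_center and the y axis of mat, either way round below 0.35 rad and contact force between display and mat above 0.5 N and linear speed of display below 0.02 m/s); the robot touches nothing.
It fails at once if the display falls or is dropped (faster than 0.5 m/s with no finger on it) (linear speed of display above 0.5 m/s and contact force between the fingers and display below 0.05 N).
It fails at once if a bystander is pushed more than 30 mm (distance of any of board, tape, flux, heat_sink, cap, cutters, driver from where it was at the start of the episode above 0.03 m).
It also fails if it takes over 58 s, if anything falls off the work surface, if the arm or the gripper's body presses on something with over 40 N, if the wrist force passes 120 N, or if a joint passes its speed limit or range.

### The arm

A 7-joint arm with a two-finger parallel gripper is mounted at the origin on a cart in front of the work surface, level with it; the furniture and walls round the work are solid. World frame = base frame: x ahead of the robot, y to its left, z up, the work surface at z = 0. Lengths are in m, angles in rad, forces in N, time in s.
With the tool pointing down it reaches from about 0.4 to 0.85 m from the base axis. Payload 10.4 kg.
Tool frame: the origin (TCP) lies midway between the tips of the shut fingers; the grasp point (between the pads) lies 19 mm behind it; z points along the fingers, y is the line along which they close (so a half turn about z gives the same grasp; the last joint's range is limited). The gripper opens to 85 mm and grips with 20 to 120 N. Pads are 22 mm wide; open, the fingers measure 114 mm over their backs; the gripper's body (76 mm by 85 mm) begins 54 mm behind the grasp point. The pads swing forward as they close: fully open they stand 13 mm farther back than shut.
Start: joints at [1.153, 0.332, -0.065, 1.46, 0.022, 1.35, -0.088], TCP at [0.24, -0.577, 0.231] pointing down, gripper open.
Joint ranges: [-2.6, 2.6], [-0.5, 2.12], [-1.47, 1.34], [0.16, 2.42], [-1.27, 4.41], [0.06, 2.06], [-2.6, 2.6]. Speed limits (rad/s): [2.22, 2.22, 2.79, 2.79, 3.14, 3.14, 3.14].

### API

Orientations are given as a 3x3 rotation matrix whose columns are the frame's x, y, z axes.
In Python, from workcell import arm gives the robot as it stands.
- The arm moves only by the shell command python3 -m crank 'ROWS'. ROWS is text: rows parted by semicolons, each of 7 numbers parted by spaces: the shift along the world's x, y, z in m, then the turn, a rotation vector about the world's x, y, z in degrees, then the opening, from 0 (shut) to 1 (fully open). A call has 1 to 8 rows; each row is the pose to reach, as a shift and turn from the pose commanded when the call began; what a row does not reach only later rows make up. A row lasts 1/8 s, in which the tool goes at most 62.5 mm and 10.7 degrees, less where a joint would pass 70% of its speed; a pose out of reach is approached as far as the arm can. A call with a gripper value outside its range is refused whole. The fingers move at their own pace and stop on an object; the grip force is fixed at half the most. Time passes only in rows, so rows that repeat a pose let the fingers close. It gives the time, the measured TCP pose, the force, the opening and the grip force at its end, in the units of the state.
- arm.state(): the state, without advancing time (a new reading comes with each control period).
- arm.read_camera(name): name is "side" or "top"; returns (picture, depth): 480x640x3 uint8, blue, green, red; 480x640 float32, m along the optical axis (not along the pixel's ray), 0 where there is no reading.
- arm.calibration(name): a dict with "intrinsics" (3x3 intrinsics, pixels), "eye" and "orientation" of the camera in the world. Camera axes: x right, y down, z forward; pixel columns grow to the right and rows downward; lengths in m; the calibration is good to about 2 mm. A picture is of the moment at which its call begins. calibration takes no time and is no camera call.
- arm.sign_off(): hands the job in; it is judged then, once.
The state is a dict: "t": time; "joint_pos": joint angles; "joint_vel": joint speeds; "joint_efforts": joint torques, N m; "tcp_pos": TCP position; "tool_rot": TCP orientation; "contact_force": force on the tool from outside, world axes, zero at the start; "torque": the same for the moment, N m; "opening": opening from 0.0 (shut) to 1.0 (fully open); "gripper_force": force on a finger pad.
Only numpy, scipy, OpenCV 4.12 (cv2) and the standard library are available. Lean on these libraries where they do the work, as an engineer would, in place of code of your own. Each camera call takes 0.05 s, during which the arm holds its last target. There are 200 camera calls.

## Working session

There is one attempt and no reset: what is moved stays moved. The work goes in short steps, Python scripts to look and compute and a shell command to move; the robot and the scene stay as the last step left them, time stands still between calls to the robot, and variables do not carry over. Pictures are saved under pics/ and viewed, at most 10 in all, crops included, and the job is handed in when it is done.

```bash
mkdir -p pics
cat > h.py <<'E'
import numpy as np,cv2
from workcell import arm
def grab(n,tag):
    im,d=arm.read_camera(n); cv2.imwrite(f'pics/{tag}.png',im); np.save(f'{tag}.npy',d); return im,d
def pt(n,d,u,v,r=1):
    c=arm.calibration(n);K=np.array(c['intrinsics']);w=d[v-r:v+r+1,u-r:u+r+1];w=w[w>0]
    z=np.median(w);p=z*np.linalg.inv(K)@[u,v,1]
    return np.array(c['orientation'])@p+np.array(c['eye'])
def cloud(n,d):
    c=arm.calibration(n);K=np.array(c['intrinsics']);v,u=np.mgrid[:480,:640]
    p=np.stack([u,v,np.ones_like(u)],-1)@np.linalg.inv(K).T*d[...,None]
    return p@np.array(c['orientation']).T+np.array(c['eye'])
E
python3 - <<'E'
from h import *
for n in('side','top'):
    grab(n,n+'0');c=arm.calibration(n);print(n,np.round(c['eye'],3),np.round(c['orientation'],2).tolist())
s=arm.state();print(s['t'],np.round(s['tool_rot'],3).tolist(),s['opening'],s['tcp_pos'])
E
```

```text
side [0.246 1.068 0.817] [[-0.96, -0.15, 0.23], [-0.28, 0.56, -0.78], [-0.02, -0.81, -0.58]]
top [0.288 0.071 1.646] [[-0.01, -0.99, 0.15], [-1.0, 0.01, -0.0], [-0.0, -0.15, -0.99]]
0.1 [[0.923, 0.385, -0.001], [0.385, -0.923, 0.001], [-0.0, -0.001, -1.0]] 0.9968155868468633 [ 0.24023536 -0.57663093  0.23059805]
```

View pics/top0.png

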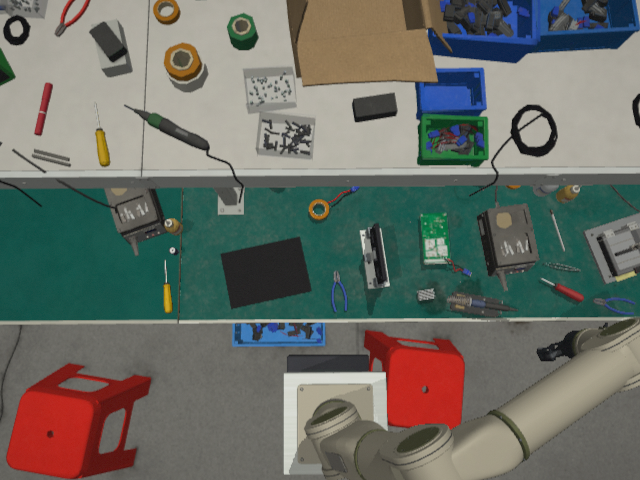

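View pics/side0.png

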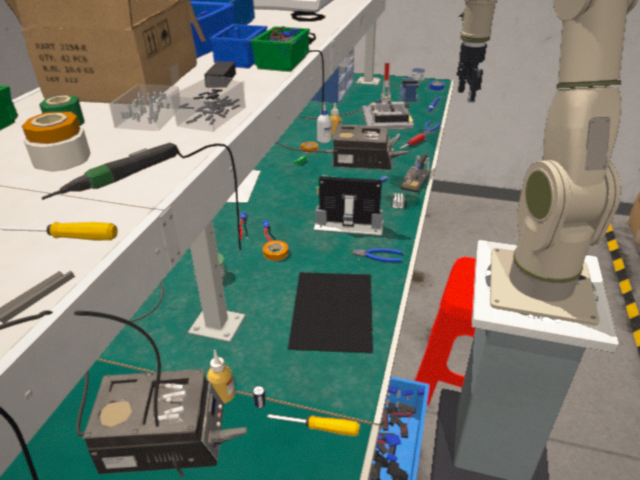

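Top view: mat at about (265,272), display and rack at (376,252), with the display's back towards the mat (+y). Tape is at (318,209), cutters at (340,291), board at (435,240), and a shelf overhangs above row 185. Side view: the back and grey leg show at (348,205). Next I'll measure these.

Run:
```python
from h import *
d=np.load('top0.npy');im=cv2.imread('pics/top0.png');P=cloud('top',d)
ds=np.load('side0.npy');Ps=cloud('side',ds);ims=cv2.imread('pics/side0.png')
g=im[200:310,220:320].max(2)<45
m=np.zeros(im.shape[:2],np.uint8);m[200:315,205:325]=(im[200:315,205:325].max(2)<50)
c=max(cv2.findContours(m,0,2)[0],key=cv2.contourArea);b=cv2.boxPoints(cv2.minAreaRect(c));
print('mat',[np.round(pt('top',d,int(u),int(v)),3).tolist() for u,v in b], b.mean(0))
for n,PP,(r0,r1,c0,c1) in(('top',P,(215,300,350,400)),('side',Ps,(165,245,305,395))):
    q=PP[r0:r1,c0:c1].reshape(-1,3);q=q[(q[:,2]>.12)&(q[:,2]<.2)]
    t=q[q[:,2]>np.percentile(q[:,2],60)] if n=='top' else q
    r=cv2.minAreaRect(t[:,:2].astype(np.float32)*1000);print(n,len(q),'zmax',np.percentile(q[:,2],[50,90,98]),r,cv2.boxPoints(r).round().tolist(), t.mean(0))
print('tape',pt('top',d,318,202),'shelf',pt('top',d,300,180),pt('top',d,450,178),'cut',pt('top',d,340,275),'board',pt('top',d,424,235))
cv2.imwrite('pics/c.png',np.hstack([cv2.resize(im[210:300,340:440],(400,360),interpolation=2),cv2.resize(ims[160:250,300:400],(400,360),interpolation=2)]))
```

```text
mat [[0.528, 0.363, 0.005], [0.582, 0.107, 0.004], [0.408, 0.069, 0.002], [0.352, 0.322, 0.004]] [265.15344 272.2058 ]
top 369 zmax [0.1530767  0.15860482 0.1618542 ] ((509.0468444824219, -132.60684204101562), (166.78695678710938, 14.89484691619873), 7.157854080200195) [[425.0, -136.0], [427.0, -150.0], [593.0, -130.0], [591.0, -115.0]] [ 0.50545412 -0.13342869  0.15729248]
side 795 zmax [0.13980708 0.15260916 0.15423494] ((507.9110107421875, -128.6710205078125), (170.52874755859375, 23.635467529296875), 6.1381754875183105) [[422.0, -126.0], [424.0, -150.0], [594.0, -131.0], [591.0, -108.0]] [ 0.50776168 -0.12615347  0.13922583]
tape [0.69010643 0.04497694 0.01783987] shelf [0.66379195 0.09605437 0.36029834] [ 0.66436668 -0.28667063  0.36777878] cut [ 0.45476994 -0.02326114  0.00328328] board [ 0.57750789 -0.28973424  0.03057488]
```

View pics/c.png

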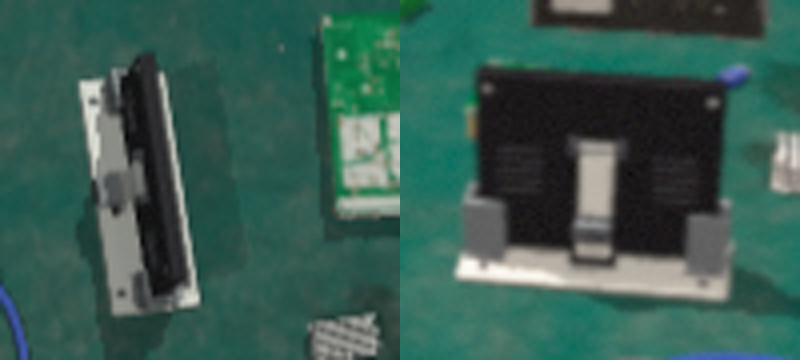

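The crop confirms it: the display slot is yawed about 7°, the leg and tab are in mid-width on the +y side, and the cradles are at the ends. The display centre is near (0.508,-0.132,0.083), with its top at 0.153 as expected. I'll move over to the mat side first.

```bash
python3 -m crank '0.26 0.60 0.04 0 0 74 1;0.26 0.60 0.04 0 0 74 1;0.26 0.60 0.04 0 0 74 1;0.26 0.60 0.04 0 0 74 1;0.26 0.60 0.04 0 0 74 1;0.26 0.60 0.04 0 0 74 1;0.26 0.60 0.04 0 0 74 1;0.26 0.60 0.04 0 0 74 1'
cat > plan.py <<'E'
from h import *
from scipy.spatial.transform import Rotation as R
def go(p,Rt):
    s=arm.state();T=np.array(s['tool_rot'])
    print('shift',np.round(p-np.array(s['tcp_pos']),4),'rot',np.round(np.degrees(R.from_matrix(Rt@T.T).as_rotvec()),2),'F',np.round(s['contact_force'],1),'t',s['t'],'op',s['opening'])
a=np.radians(7);n=np.array([-np.sin(a),np.cos(a),0]);yt=np.array([np.cos(a),np.sin(a),0]);Z=np.array([0,0,1.])
C=np.array([.508,-.132,.083])
def tool(z): return np.c_[np.cross(yt,z),yt,z]
def tab(deg,ang,back=0,ext=.020): # tool slant below horizontal, leg angle
    h=C+.012*n+.02*Z; c,s=np.cos(ang),np.sin(ang)
    g=h+n*(.012*c+.056*s)-Z*(.056*c-.012*s)
    d=np.radians(deg);z=-n*np.cos(d)-Z*np.sin(d)
    return g+z*(ext-back),tool(z)
E
python3 -c "
from plan import *
go(*tab(40,0,.1))"
```

```text
t: 1.1
tcp_pos: [0.4391, -0.1171, 0.262]
tool_rot: [[-0.118, 0.993, 0.0], [0.993, 0.118, -0.0], [-0.0, 0.0, -1.0]]
contact_force: [0.8, -0.7, -0.2]
opening: 1.004
gripper_force: 0.0
shift [ 0.0585  0.0697 -0.1635] rot [-49.62  -5.98   0.23] F [ 0.8 -0.7 -0.2] t 1.1 op 1.0036489197700378
```

```bash
python3 -m crank '0.03 0.06 0 -10 -1 0 1;0.05 0.12 0 -20 -2 0 1;0.06 0.16 -0.04 -30 -3.6 0 1;0.06 0.16 -0.09 -40 -5 0 1;0.06 0.14 -0.13 -49.6 -6 0.2 1;0.06 0.11 -0.16 -49.6 -6 0.2 1;0.0585 0.07 -0.1635 -49.6 -6 0.2 1;0.0585 0.07 -0.1635 -49.6 -6 0.2 1'
python3 - <<'E'
from plan import *
go(*tab(40,0,.1));go(*tab(40,0,0))
im,d=grab('side','s1');im2,d2=grab('top','t1')
cv2.imwrite('pics/c1.png',np.hstack([cv2.resize(im[120:250,270:400],(400,400),interpolation=2),cv2.resize(im2[190:300,320:430],(400,400),interpolation=2)]))
E
```

```text
t: 2.1
tcp_pos: [0.4962, -0.052, 0.0975]
tool_rot: [[-0.075, 0.993, 0.089], [0.637, 0.117, -0.762], [-0.767, -0.0, -0.642]]
contact_force: [-0.3, -0.2, 0.0]
opening: 1.003
gripper_force: 0.0
shift [0.0014 0.0046 0.0009] rot [ 0.08 -0.01  0.3 ] F [-0.3 -0.2  0. ] t 2.1 op 1.0030133292046417
shift [ 0.0107 -0.0714 -0.0634] rot [ 0.08 -0.01  0.3 ] F [-0.3 -0.2  0. ] t 2.1 op 1.0030133292046417
```

View pics/c1.png

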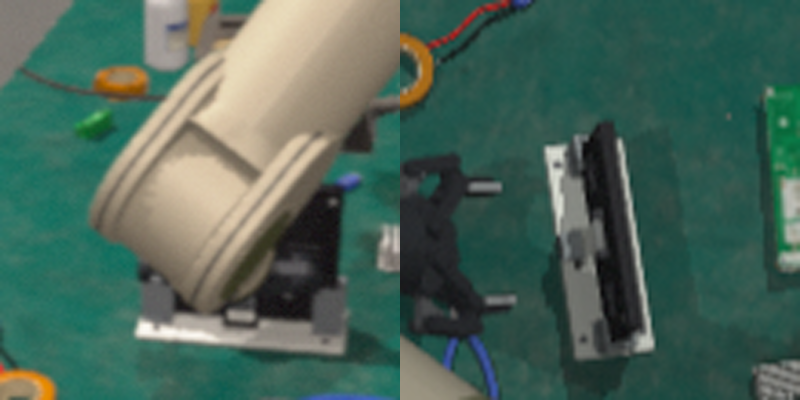

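Gripper is behind the tab: fingers at crop (490,187) and (500,300), tab at (580,243). I'll check the tab's centre along the slot from the depth data.

Run:
```python
from plan import *
for n,f in(('top','top0'),('top','t1'),('side','side0')):
    P=cloud(n,np.load(f+'.npy')).reshape(-1,3)-C
    u,v,z=P@yt,P@n,P[:,2]+.083
    for nm,m in(('tab',(abs(u)<.04)&(v>.016)&(v<.045)&(z>.03)&(z<.075)),('topedge',(abs(u)<.1)&(abs(v)<.03)&(z>.13)&(z<.17)),('back',(abs(u)<.06)&(abs(v)<.03)&(z>.115)&(z<.14))):
        if m.sum():print(f,nm,m.sum(),*[np.round(np.percentile(x[m],[2,25,50,75,98]),4) for x in(u,v,z)])
```

```text
Traceback (most recent call last):
numpy._core._exceptions._UFuncNoLoopError: ufunc 'matmul' did not contain a loop with signature matching types (dtype('float64'), dtype('<U3')) -> None
```

Run:
```python
from plan import *
for cam,f in(('top','top0'),('top','t1'),('side','side0')):
    P=cloud(cam,np.load(f+'.npy')).reshape(-1,3)-C
    u,v,z=P@yt,P@n,P[:,2]+.083
    for nm,m in(('tab',(abs(u)<.04)&(v>.016)&(v<.045)&(z>.03)&(z<.075)),('topedge',(abs(u)<.1)&(abs(v)<.03)&(z>.13)&(z<.17)),('back',(abs(u)<.06)&(abs(v)<.03)&(z>.115)&(z<.14))):
        if m.sum():print(f,nm,m.sum(),*[np.round(np.percentile(x[m],[2,25,50,75,98]),4) for x in(u,v,z)])
```

```text
top0 tab 65 [-0.0095 -0.0039  0.0016  0.008   0.0127] [0.0168 0.0209 0.0273 0.0333 0.0387] [0.0489 0.0543 0.0581 0.0608 0.0726]
top0 topedge 340 [-0.0805 -0.0408  0.0018  0.044   0.0822] [-0.0081 -0.0038  0.0005  0.0043  0.0059] [0.1318 0.1504 0.1534 0.1563 0.1619]
top0 back 51 [-0.0547 -0.0279  0.0021  0.0325  0.0565] [0.0045 0.005  0.0054 0.0057 0.0065] [0.1163 0.1226 0.1288 0.1349 0.1387]
t1 tab 63 [-0.0095 -0.0044  0.0011  0.0067  0.0127] [0.0164 0.0212 0.0276 0.0329 0.0384] [0.0475 0.0554 0.0583 0.0623 0.0684]
t1 topedge 339 [-0.08   -0.0415  0.0007  0.0428  0.0818] [-0.0083 -0.0038  0.0001  0.0044  0.006 ] [0.133  0.1503 0.1532 0.156  0.1616]
t1 back 51 [-0.0549 -0.0274 -0.0002  0.0297  0.0581] [0.0043 0.005  0.0054 0.0056 0.0062] [0.1163 0.1205 0.1258 0.1335 0.1378]
side0 tab 112 [-0.0108 -0.0056  0.      0.0055  0.0113] [0.0165 0.0196 0.0271 0.038  0.0425] [0.0311 0.0504 0.0561 0.061  0.0728]
side0 topedge 600 [-0.0806 -0.043  -0.0003  0.0411  0.0816] [-0.004   0.0038  0.0062  0.0081  0.0113] [0.1306 0.1372 0.1449 0.1511 0.1544]
side0 back 359 [-0.0574 -0.0301 -0.0002  0.0311  0.0575] [0.0012 0.0049 0.0067 0.0086 0.0117] [0.1156 0.1217 0.1277 0.1342 0.1396]
```

```bash
python3 -m crank '0.005 -0.038 -0.032 0 0 0 1;0.0103 -0.076 -0.064 0 0 0 1;0.0103 -0.076 -0.064 0 0 0 1;0.0103 -0.076 -0.064 0 0 0 0;0.0103 -0.076 -0.064 0 0 0 0;0.0103 -0.076 -0.064 0 0 0 0;0.0103 -0.076 -0.064 0 0 0 0;0.0103 -0.076 -0.064 0 0 0 0'
python3 - <<'E'
from plan import *
go(*tab(40,0,0))
p0=tab(40,0)[0]
for k in range(1,9):
    w=.70*k/7 if k<8 else .72
    p,Rt=tab(40+25*w/.7,w); print(np.round(p-p0,4), -25*w/.7*yt)
E
```

```text
t: 3.2
tcp_pos: [0.5071, -0.1216, 0.0344]
tool_rot: [[-0.078, 0.992, 0.095], [0.641, 0.123, -0.758], [-0.764, 0.002, -0.646]]
contact_force: [-10.5, 13.2, 5.2]
opening: 0.273
gripper_force: 66.1
shift [-0.0002 -0.0018 -0.0002] rot [-0.22  0.07 -0.09] F [-10.5  13.2   5.2] t 3.2 op 0.27327841977850836
[-0.0008  0.0063  0.0005] [-3.54480768 -0.43524766 -0.        ]
[-0.0015  0.0125  0.0017] [-7.08961537 -0.87049531 -0.        ]
[-0.0023  0.0185  0.0034] [-10.63442305  -1.30574297  -0.        ]
[-0.003   0.0243  0.0057] [-14.17923074  -1.74099062  -0.        ]
[-0.0037  0.0298  0.0085] [-17.72403842  -2.17623828  -0.        ]
[-0.0043  0.035   0.0118] [-21.26884611  -2.61148593  -0.        ]
[-0.0049  0.0398  0.0156] [-24.81365379  -3.04673359  -0.        ]
[-0.005   0.0407  0.0164] [-25.52261533  -3.13378312  -0.        ]
```

Run:
```python
from plan import *
p0=tab(40,0)[0]
for k in range(1,9):
    w=.66*k/8; p,Rt=tab(40+np.degrees(w),w); print(np.round(p-p0,4), np.round(np.degrees(w)*yt,1))
```

```text
[-0.0007  0.0056 -0.    ] [4.7 0.6 0. ]
[-0.0014  0.0113  0.0004] [9.4 1.2 0. ]
[-0.0021  0.0168  0.0013] [14.1  1.7  0. ]
[-0.0027  0.0223  0.0026] [18.8  2.3  0. ]
[-0.0034  0.0277  0.0044] [23.5  2.9  0. ]
[-0.004   0.0329  0.0067] [28.2  3.5  0. ]
[-0.0046  0.0378  0.0094] [32.8  4.   0. ]
[-0.0052  0.0426  0.0124] [37.5  4.6  0. ]
```

```bash
python3 -m crank '-0.0007 0.0056 0 4.7 0.6 0 0;-0.0014 0.0113 0.0004 9.4 1.2 0 0;-0.0021 0.0168 0.0013 14.1 1.7 0 0;-0.0027 0.0223 0.0026 18.8 2.3 0 0'; python3 -m crank '-0.0007 0.0054 0.0018 4.7 0.6 0 0;-0.0013 0.0106 0.0041 9.4 1.2 0 0;-0.0019 0.0155 0.0068 14 1.7 0 0;-0.0025 0.0203 0.0098 18.7 2.3 0 0;-0.0025 0.0203 0.0098 18.7 2.3 0 0;-0.0025 0.0203 0.0098 18.7 2.3 0 0'
python3 - <<'E'
from plan import *
go(*tab(40+37.2,.65))
im,d=grab('side','s2');im2,d2=grab('top','t2')
cv2.imwrite('pics/c2.png',np.hstack([cv2.resize(im[120:250,270:400],(400,400),interpolation=2),cv2.resize(im2[190:300,320:430],(400,400),interpolation=2)]))
P=cloud('top',d2).reshape(-1,3)-C
u,v,z=P@yt,P@n,P[:,2]+.083
m=(abs(u)<.1)&(abs(v)<.012)&(z>.13)&(z<.17)
print(*[np.round(np.percentile(x[m],[2,50,98]),4) for x in(u,v,z)])
E
```

```text
t: 3.7
tcp_pos: [0.5047, -0.101, 0.0379]
tool_rot: [[-0.103, 0.993, 0.064], [0.852, 0.122, -0.51], [-0.514, 0.002, -0.858]]
contact_force: [-9.1, 3.6, 6.0]
opening: 0.273
gripper_force: 58.7
t: 4.45
tcp_pos: [0.5026, -0.0842, 0.0476]
tool_rot: [[-0.115, 0.993, 0.026], [0.97, 0.118, -0.213], [-0.215, 0.001, -0.977]]
contact_force: [-0.2, -8.5, 1.1]
opening: 0.272
gripper_force: 61.3
shift [-0.0008  0.0029 -0.0014] rot [-0.38  0.    0.22] F [-0.2 -8.5  1.1] t 4.45 op 0.2718791633768436
[-0.0768  0.004   0.0846] [-0.0116 -0.0053 -0.0006] [0.1322 0.1535 0.1622]
```

View pics/c2.png

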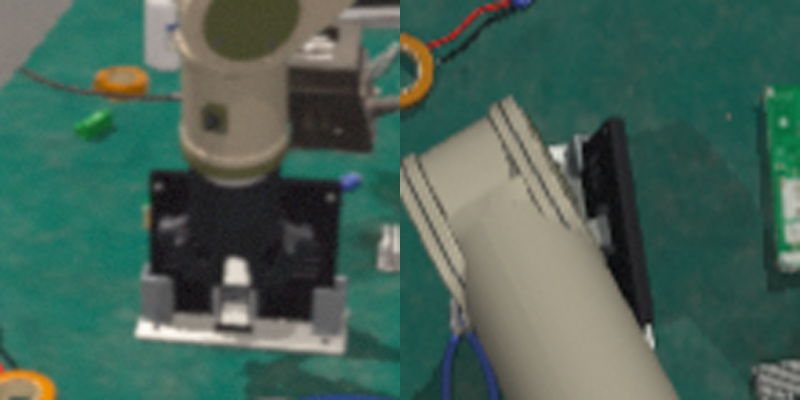

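The leg is out nearly as far as the tool turned, but the display has tilted in its play (top about 5 mm towards -y), so the leg angle relative to it is perhaps 0.58. I'll push a bit further and watch the force.

```bash
python3 - <<'E'
from plan import *
p0=tab(40+np.degrees(.66),.66)[0]
for w in(.72,.76):
    p,Rt=tab(40+np.degrees(w),w); print(np.round(p-p0,4), np.round(np.degrees(w-.66)*yt,1))
E
python3 -m crank '-0.0004 0.0034 0.0025 3.4 0.4 0 0;-0.0007 0.0057 0.0043 5.7 0.7 0 0;-0.0007 0.0057 0.0043 5.7 0.7 0 0;-0.0007 0.0057 0.0043 5.7 0.7 0 0'
python3 - <<'E'
from plan import *
go(*tab(40,.65));print(arm.state()['torque'])
im2,d2=grab('top','t3')
P=cloud('top',d2).reshape(-1,3)-C
u,v,z=P@yt,P@n,P[:,2]+.083
m=(abs(u)<.1)&(abs(v)<.02)&(z>.13)&(z<.17)
print(*[np.round(np.percentile(x[m],[2,50,98]),4) for x in(u,v,z)])
E
```

```text
[-0.0004  0.0033  0.0025] [3.4 0.4 0. ]
[-0.0007  0.0054  0.0042] [5.7 0.7 0. ]
t: 5.05
tcp_pos: [0.5018, -0.0809, 0.0499]
tool_rot: [[-0.116, 0.993, 0.014], [0.986, 0.117, -0.116], [-0.117, 0.001, -0.993]]
contact_force: [13.1, -19.9, -28.3]
opening: 0.269
gripper_force: 61.2
shift [ 0.0013 -0.0112  0.0029] rot [-42.97  -5.14   0.27] F [ 13.1 -19.9 -28.3] t 5.05 op 0.26948913909069977
[-3.49922485 -2.84943567  0.50455934]
[-0.0163  0.0483  0.0853] [-0.0182 -0.0103 -0.0027] [0.1344 0.1543 0.1627]
```

```bash
python3 -m crank '0 0 0 0 0 0 1;0 0 0 0 0 0 1;0 0 0 0 0 0 1;-0.003 0.025 0.01 0 0 0 1;-0.008 0.065 0.03 0 0 0 1;-0.01 0.09 0.09 0 0 0 1;-0.01 0.09 0.15 0 0 0 1;-0.01 0.09 0.15 0 0 0 1'
python3 - <<'E'
from plan import *
go(*tab(40,.65))
im,d=grab('side','s4');im2,d2=grab('top','t4')
cv2.imwrite('pics/c4.png',np.hstack([cv2.resize(im[120:250,270:400],(400,400),interpolation=2),cv2.resize(im2[190:300,320:430],(400,400),interpolation=2)]))
for cam,dd in(('top',d2),('side',d)):
    P=cloud(cam,dd).reshape(-1,3)-C
    u,v,z=P@yt,P@n,P[:,2]+.083
    for nm,m in(('tab',(abs(u)<.02)&(v>.02)&(v<.10)&(z>.025)&(z<.09)),('topedge',(abs(u)<.1)&(abs(v)<.03)&(z>.13)&(z<.17))):
        if m.sum():print(cam,nm,m.sum(),*[np.round(np.percentile(x[m],[2,25,50,75,98]),4) for x in(u,v,z)])
E
```

```text
t: 6.1
tcp_pos: [0.4937, 0.0159, 0.2058]
tool_rot: [[-0.12, 0.993, 0.022], [0.986, 0.122, -0.112], [-0.114, 0.008, -0.993]]
contact_force: [-0.6, 0.5, -0.8]
opening: 0.998
gripper_force: 0.0
shift [ 0.0094 -0.1081 -0.153 ] rot [-43.17  -4.86  -0.15] F [-0.6  0.5 -0.8] t 6.1 op 0.9978776472565061
top tab 118 [-0.0087 -0.003   0.0028  0.0089  0.0154] [0.0284 0.0375 0.0498 0.0612 0.0661] [0.0371 0.0696 0.074  0.0784 0.089 ]
top topedge 335 [-0.079  -0.0399  0.0026  0.0455  0.0851] [-0.0064 -0.0022  0.002   0.0059  0.0077] [0.1343 0.1513 0.154  0.1566 0.1616]
side tab 231 [-0.0109 -0.0045  0.002   0.0078  0.0149] [0.0252 0.0372 0.0581 0.064  0.07  ] [0.034  0.0454 0.0683 0.0757 0.088 ]
side topedge 515 [-0.0805 -0.0482 -0.      0.0376  0.0749] [-0.0029  0.0051  0.0075  0.0097  0.0128] [0.1306 0.1361 0.1432 0.1507 0.1544]
```

View pics/c4.png

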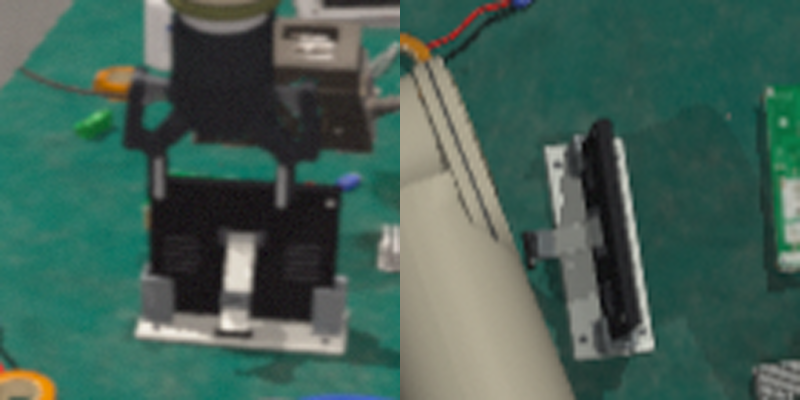

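The leg is out: foot side about 67 mm from the mid-plane, as predicted at the stop. The display is upright again. Next is turning the tool for the top-edge grasp.

```bash
cat >> plan.py <<'E'
CT=C+.0015*n+.0015*yt
TD=np.c_[-yt,n,-Z]
def top(z): p=CT.copy();p[2]=z; return p,TD
E
python3 -c "
from plan import *
go(*top(.205))"; python3 -m crank '0 0 0.02 6.6 0.8 0 1;0 0 0.03 6.6 0.8 10 1;0.005 -0.03 0.03 6.6 0.8 20 1;0.01 -0.06 0.03 6.6 0.8 30 1;0.01 -0.09 0.03 6.6 0.8 40 1;0.012 -0.12 0.02 6.6 0.8 50 1;0.013 -0.145 0.01 6.6 0.8 60 1;0.013 -0.145 0.01 6.6 0.8 70 1'; python3 -c "
from plan import *
go(*top(.205))"
```

```text
shift [ 0.0176 -0.1446  0.0034] rot [ 4.37  5.75 90.01] F [-0.3 -0.5 -0.7] t 6.2 op 1.0032714257827717
t: 7.2
tcp_pos: [0.5033, -0.1332, 0.2087]
tool_rot: [[-0.973, 0.226, 0.033], [0.228, 0.972, 0.058], [-0.019, 0.064, -0.998]]
contact_force: [0.2, 1.0, -0.2]
opening: 0.997
gripper_force: 0.0
shift [ 0.006   0.0029 -0.0037] rot [-3.63  1.31 20.13] F [ 0.2  1.  -0.2] t 7.2 op 0.9968753818472883
```

```bash
python3 -m crank '0.005 0.003 0 -3.6 1.3 10 1;0.006 0.003 0 -3.6 1.3 20.2 1;0.006 0.003 0 -3.6 1.3 20.2 1;0.006 0.003 0 -3.6 1.3 20.2 1'; python3 -c "
from plan import *
go(*top(.115))
im2,d2=grab('top','t5')"
```

```text
t: 7.7
tcp_pos: [0.5103, -0.1286, 0.2103]
tool_rot: [[-0.993, -0.116, 0.003], [-0.116, 0.993, 0.0], [-0.003, 0.0, -1.0]]
contact_force: [-0.7, 0.0, -0.0]
opening: 0.997
gripper_force: 0.0
shift [-0.001  -0.0018 -0.0953] rot [-0.02  0.16  0.32] F [-0.7  0.  -0. ] t 7.7 op 0.9972155212733554
```

```bash
python3 -m crank '-0.001 -0.0015 -0.05 0 0 0.3 1;-0.001 -0.0015 -0.08 0 0 0.3 1;-0.001 -0.0015 -0.095 0 0 0.3 1;-0.001 -0.0015 -0.095 0 0 0.3 0;-0.001 -0.0015 -0.095 0 0 0.3 0;-0.001 -0.0015 -0.095 0 0 0.3 0;-0.001 -0.0015 -0.095 0 0 0.3 0;-0.001 -0.0015 -0.095 0 0 0.3 0'; python3 -m crank '0 0 0.01 0 0 0 0;0 0 0.025 0 0 0 0;0 0 0.05 0 0 0 0;0 0 0.075 0 0 0 0;0 0 0.09 0 0 0 0;0 0 0.09 0 0 0 0'
python3 - <<'E'
from plan import *
im,d=grab('side','s6');im2,d2=grab('top','t6')
cv2.imwrite('pics/c6.png',np.hstack([cv2.resize(im[120:250,270:400],(400,400),interpolation=2),cv2.resize(im2[190:300,320:430],(400,400),interpolation=2)]))
P=cloud('side',d).reshape(-1,3)-C
u,v,z=P@yt,P@n,P[:,2]+.083
m=(abs(u)<.1)&(abs(v)<.02)&(z>.08)&(z<.26)&(abs(u)>.05)
q=P[m];A=np.c_[u[m],z[m],np.ones(m.sum())];print('plane v=a u+b z+c',np.linalg.lstsq(A,v[m],rcond=None)[0],np.percentile(z[m],[1,99]),np.percentile(u[m],[1,99]))
E
```

```text
t: 8.75
tcp_pos: [0.5101, -0.1304, 0.1168]
tool_rot: [[-0.992, -0.125, 0.005], [-0.125, 0.992, -0.001], [-0.005, -0.002, -1.0]]
contact_force: [-1.7, -0.2, 6.2]
opening: 0.157
gripper_force: 58.9
t: 9.5
tcp_pos: [0.5102, -0.1303, 0.207]
tool_rot: [[-0.992, -0.125, 0.005], [-0.125, 0.992, -0.001], [-0.005, -0.002, -1.0]]
contact_force: [0.1, -0.3, -7.2]
opening: 0.157
gripper_force: 59.0
plane v=a u+b z+c [ 0.00290516 -0.00792288  0.00922737] [0.10482149 0.24363486] [-0.08227513  0.08628439]
```

View pics/c6.png

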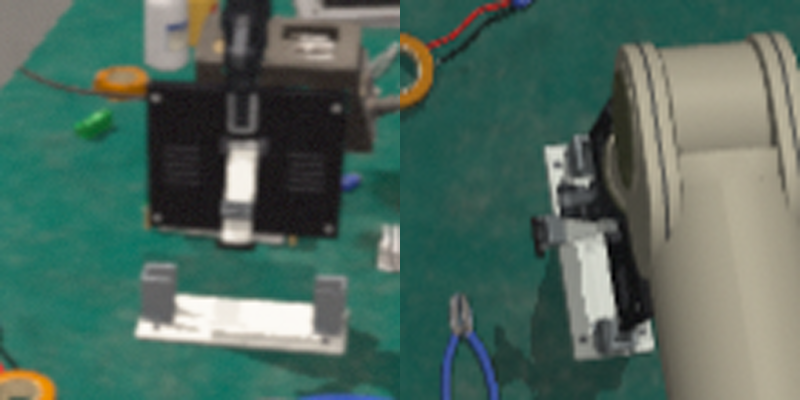

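Display is held vertical, about 10 cm up and clear of the rack. Next I'll work out the placement.

```bash
cat >> plan.py <<'E'
def place(h,tilt=.31,yaw=12.2,bx=-.03,M=np.array([.4675,.215,.003])):
    Rm=R.from_euler('z',yaw,degrees=True)
    D=(Rm*R.from_euler('y',tilt)).as_matrix()   # display axes
    B=M+Rm.apply([bx,0,0])+h*Z
    c=B-.007*D[:,0]+.07*D[:,2]
    return c+.034*D[:,2], D@np.c_[[0,-1,0],[1,0,0],[0,0,-1]]
E
python3 -c "
from plan import *
p,T=place(.1,0);print(p,T.round(2));go(p,T);go(*place(.01))"
```

```text
[0.43133561 0.20718098 0.207     ] [[ 0.21  0.98  0.  ]
 [-0.98  0.21  0.  ]
 [ 0.    0.   -1.  ]]Traceback (most recent call last):
  File "<string>", line 3, in <module>
    p,T=place(.1,0);print(p,T.round(2));go(p,T);go(*place(.01))
                                        ~~^^^^^
  File "plan.py", line 5, in go
    print('shift',np.round(p-np.array(s['tcp_pos']),4),'rot',np.round(np.degrees(R.from_matrix(Rt@T.T).as_rotvec()),2),'F',np.round(s['contact_force'],1),'t',s['t'],'op',s['opening'])
                                                                                 ~~~~~~~~~~~~~^^^^^^^^
  File "scipy/spatial/transform/_rotation.pyx", line 1143, in scipy.spatial.transform._rotation.Rotation.from_matrix
ValueError: Non-positive determinant (left-handed or null coordinate frame) in rotation matrix 0: [[-3.32223890e-01  9.43199759e-01 -1.22567602e-03]
 [ 9.43196011e-01  3.32226043e-01  2.67240079e-03]
 [-2.92780927e-03  2.68217349e-04  9.99995678e-01]].
```

```bash
sed -i 's/\[0,-1,0\],\[1,0,0\]/[0,1,0],[1,0,0]/' plan.py
python3 -c "
from plan import *
go(*place(.1,0));go(*place(.01))"
```

```text
shift [-0.0779  0.3375  0.0016] rot [  0.14   0.12 -85.  ] F [ 1.2 -0.9 -5.7] t 9.6 op 0.15600268710456883
shift [-0.0466  0.3443 -0.0912] rot [-15.77  11.39 -84.3 ] F [ 1.2 -0.9 -5.7] t 9.6 op 0.15600268710456883
```

```bash
python3 -m crank '-0.005 0.02 0.01 0 0 -4 0;-0.015 0.06 0.01 0 0 -12 0;-0.025 0.1 0.01 0 0 -22 0;-0.035 0.15 0.01 0 0 -32 0;-0.046 0.2 0.01 0 0 -42 0;-0.058 0.25 0.01 0 0 -52 0;-0.07 0.3 0.01 0 0 -62 0;-0.076 0.33 0.01 0 0 -72 0'; python3 -m crank '-0.002 0.008 -0.01 0 0 -6 0;-0.002 0.008 -0.01 0 0 -10 0;-0.002 0.008 -0.01 0 0 -13 0;-0.002 0.008 -0.01 0 0 -13 0;-0.002 0.008 -0.01 0 0 -13 0'
python3 -c "
from plan import *
go(*place(.1,0));go(*place(.05));go(*place(.012));grab('top','t7')"
```

```text
t: 10.6
tcp_pos: [0.4329, 0.1998, 0.2153]
tool_rot: [[-0.439, 0.899, 0.0], [0.899, 0.439, -0.004], [-0.004, -0.002, -1.0]]
contact_force: [0.3, -0.8, -5.5]
opening: 0.156
gripper_force: 59.1
t: 11.22
tcp_pos: [0.4319, 0.2059, 0.2057]
tool_rot: [[-0.231, 0.973, -0.001], [0.973, 0.231, -0.004], [-0.004, -0.001, -1.0]]
contact_force: [0.4, -0.6, -6.6]
opening: 0.154
gripper_force: 59.2
shift [-0.0006  0.0012  0.0013] rot [ 0.23 -0.04 -1.13] F [ 0.4 -0.6 -6.6] t 11.225 op 0.15438658264332944
shift [ 0.0307  0.008  -0.0515] rot [-3.7  17.29 -1.16] F [ 0.4 -0.6 -6.6] t 11.225 op 0.15438658264332944
shift [ 0.0307  0.008  -0.0895] rot [-3.7  17.29 -1.16] F [ 0.4 -0.6 -6.6] t 11.225 op 0.15438658264332944
```

```bash
python3 -m crank '0.008 0.002 -0.01 -1 4.5 -0.3 0;0.016 0.004 -0.025 -1.9 9 -0.6 0;0.024 0.006 -0.04 -2.8 13 -0.9 0;0.031 0.008 -0.055 -3.7 17.3 -1.2 0;0.031 0.008 -0.07 -3.7 17.3 -1.2 0;0.031 0.008 -0.082 -3.7 17.3 -1.2 0;0.031 0.008 -0.0895 -3.7 17.3 -1.2 0;0.031 0.008 -0.0895 -3.7 17.3 -1.2 0'
python3 - <<'E'
from plan import *
go(*place(0));
im,d=grab('side','s8')
cv2.imwrite('pics/c8.png',cv2.resize(im[170:370,260:460],(600,600),interpolation=2))
c=arm.calibration('side');K=np.array(c['intrinsics'])
D=place(.012)[1];yd,xd,zd=D[:,0],D[:,1],-D[:,2]
s=arm.state();o=np.array(s['tcp_pos'])-.034*zd
for nm,q in(('base',o+.007*xd-.07*zd),('foot',o+.012*xd+.02*zd+.085*(np.sin(.65)*xd-np.cos(.65)*zd))):
    pc=np.array(c['orientation']).T@(q-np.array(c['eye']));uv=K@pc/pc[2];print(nm,q.round(4),uv[:2].round(1),((uv[:2]-[260,170])*3).round())
E
```

```text
t: 12.28
tcp_pos: [0.463, 0.2137, 0.1167]
tool_rot: [[-0.21, 0.932, -0.297], [0.978, 0.199, -0.065], [-0.001, -0.304, -0.953]]
contact_force: [-0.3, 0.6, -5.8]
opening: 0.157
gripper_force: 59.7
shift [-0.0003  0.0003 -0.0125] rot [0.05 0.08 0.11] F [-0.3  0.6 -5.8] t 12.275 op 0.15718536910774678
base [0.4387 0.2086 0.0159] [344. 304.] [252. 402.]
foot [0.4979 0.2214 0.02  ] [317.6 301.8] [173. 395.]
```

View pics/c8.png

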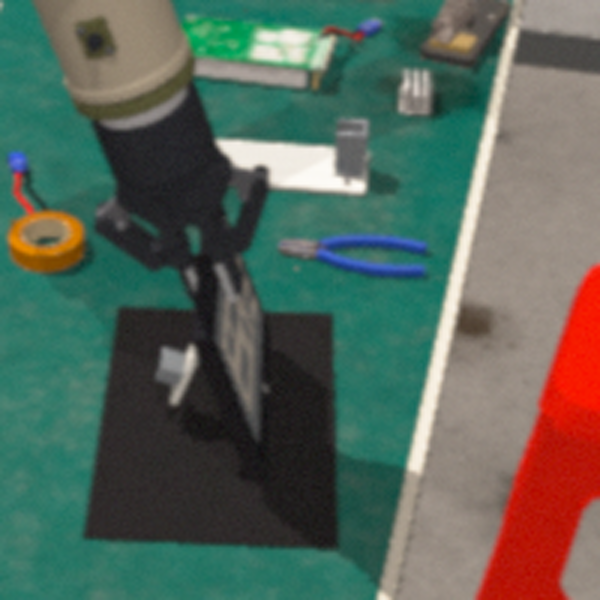

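The display is over the middle of the mat, leaning back with the leg out and the screen facing the robot. I'll lower it until contact.

```bash
python3 -m crank '0 0 -0.004 0 0 0 0;0 0 -0.008 0 0 0 0;0 0 -0.011 0 0 0 0;0 0 -0.011 0 0 0 0'; python3 -m crank '0 0 -0.001 0 0 0 0;0 0 -0.002 0 0 0 0;0 0 -0.002 0 0 0 0'
```

```text
t: 12.82
tcp_pos: [0.4631, 0.214, 0.1053]
tool_rot: [[-0.209, 0.931, -0.298], [0.978, 0.199, -0.064], [-0.001, -0.305, -0.952]]
contact_force: [0.7, 0.8, -6.0]
opening: 0.155
gripper_force: 59.6
t: 13.2
tcp_pos: [0.4633, 0.2142, 0.1039]
tool_rot: [[-0.209, 0.931, -0.297], [0.978, 0.199, -0.064], [-0.0, -0.304, -0.953]]
contact_force: [0.8, -0.0, -2.8]
opening: 0.159
gripper_force: 60.3
```

```bash
python3 -m crank '0 0 -0.001 0 0 0 0;0 0 -0.001 0 0 0 0'; python3 -m crank '0 0 -0.001 0 0 0 0;0 0 -0.001 0 0 0 0'
```

```text
t: 13.45
tcp_pos: [0.4635, 0.2144, 0.1038]
tool_rot: [[-0.209, 0.932, -0.297], [0.978, 0.199, -0.064], [-0.0, -0.304, -0.953]]
contact_force: [0.5, -0.3, 7.3]
opening: 0.154
gripper_force: 61.7
t: 13.7
tcp_pos: [0.4637, 0.2144, 0.1037]
tool_rot: [[-0.209, 0.932, -0.297], [0.978, 0.199, -0.064], [-0.001, -0.304, -0.953]]
contact_force: [-1.1, -3.9, 15.8]
opening: 0.157
gripper_force: 62.9
```

It's firmly down. I'll open and check.

```bash
python3 -m crank '0 0 0.001 0 0 0 0;0 0 0.001 0 0 0 0.25;0 0 0.001 0 0 0 0.4;0 0 0.001 0 0 0 0.6;0 0 0.001 0 0 0 0.6'; python3 -m crank '0.005 0.001 0.015 0 0 0 0.6;0.012 0.003 0.04 0 0 0 0.6;0.025 0.005 0.08 0 0 0 0.6;0.035 0.007 0.12 0 0 0 0.6;0.035 0.007 0.15 0 0 0 0.6;0.035 0.007 0.15 0 0 0 0.6'
python3 - <<'E'
from plan import *
im,d=grab('side','s9');im2,d2=grab('top','t9')
cv2.imwrite('pics/c9.png',np.hstack([cv2.resize(im[190:370,270:450],(400,400),interpolation=2),cv2.resize(im2[190:330,200:340],(400,400),interpolation=2)]))
E
```

```text
t: 14.32
tcp_pos: [0.4631, 0.2141, 0.1025]
tool_rot: [[-0.21, 0.931, -0.298], [0.978, 0.199, -0.064], [-0.0, -0.305, -0.952]]
contact_force: [0.1, 1.2, -0.3]
opening: 0.596
gripper_force: 0.0
t: 15.08
tcp_pos: [0.499, 0.2221, 0.2557]
tool_rot: [[-0.21, 0.933, -0.294], [0.978, 0.2, -0.062], [0.001, -0.301, -0.954]]
contact_force: [-0.7, 0.5, -0.8]
opening: 0.602
gripper_force: 0.0
```

View pics/c9.png

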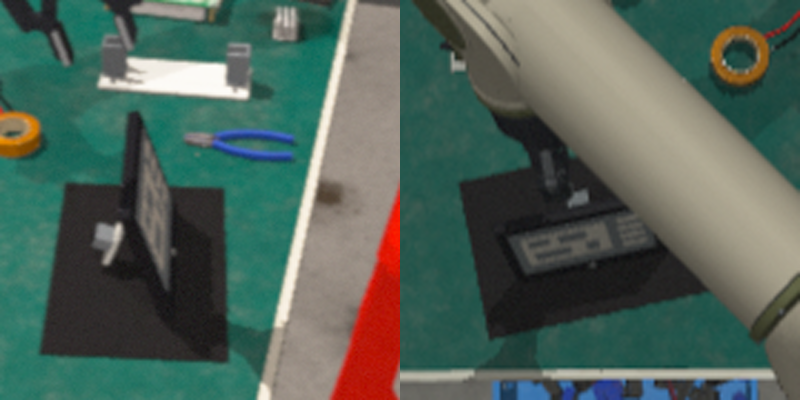

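The display stands on the middle of the mat, leaning back on its leg and square, with the gripper well clear. I'll check the lean numerically before handing in.

Run:
```python
from plan import *
P=cloud('top',np.load('t9.npy'));im=cv2.imread('pics/t9.png')
q=P[265:288,375-200+5:480-200].reshape(-1,3)
q=q[(q[:,2]>.03)&(q[:,2]<.13)]
for _ in range(3):
    c=np.median(q,0);_,_,V=np.linalg.svd(q-c,full_matrices=False);nn=V[2];r=abs((q-c)@nn);q=q[r<max(.004,np.median(r)*2)]
print(len(q),nn,'lean',np.arcsin(abs(nn[2])),'yaw',np.degrees(np.arctan(nn[1]/nn[0])))
print(arm.sign_off())
```

```text
602 [-0.93089265 -0.19794219  0.30701426] lean 0.31205418724216805 yaw 12.004407594330003
the job is handed in; nothing more can be done
None
```

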